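# Put the rolling pin away in its rest

### The job

Pick up the wooden rolling pin that lies loose on the table and lay it in its V-shaped wooden rest, so that its barrel sits centred and fully down in both V's and it can no longer roll away. Do not disturb the damp, freshly thrown cup that stands between them.

Things in the scene. Friction and masses are not known exactly. Their poses are not given: they have to be found in the camera images.
- pin_center (a point): Middle, on the axis, of a wooden rolling pin with a thinner turned handle at each end: 380 mm long, 0.45 kg, barrel 236 mm long and 47 mm in diameter. It lies on its side on the table, free to roll, this point then 23.5 mm up. Its y axis runs along the pin, either end first; x and z turn as it rolls.
- pin_rest: Fixed wooden rest: board 76 mm (x) by 170 mm (y), 10 mm thick, origin at the centre of its underside, z up. On it, 70 mm either side of the middle along y, stand two V supports, each 16 mm thick along y, of slats at 45 degrees, V bottom 22 mm and tips 52 mm above the table, 59 mm apart inside, 76 outside. Between them 124 mm are free above the board. The trough runs along y.
- rest_seat (a point): Point of the rest half way between its two V supports, 55 mm above the table, where the middle of the pin's axis lies when the pin is seated. Its y axis runs along the trough.
- thrown_cup: Damp, unfired thrown clay cup, brown-grey, 65 mm in diameter and 62 mm high, standing upright on the table between the pin and the rest. Origin: centre of its underside.

How it is judged:
By the outcome, as a careful person would: the job done as asked, in the order asked, and still so for the second after the job is handed in, with the robot touching nothing.
It also fails if it takes over 42 s, if anything falls off the work surface, if the arm or the gripper's body presses on something with over 40 N, if the wrist force passes 120 N, or if a joint passes its speed limit or range.

### The arm

A 7-joint arm with a two-finger parallel gripper is mounted at the origin on a cart in front of the work surface, level with it; the furniture and walls round the work are solid. World frame = base frame: x ahead of the robot, y to its left, z up, the work surface at z = 0. Lengths are in m, angles in rad, forces in N, time in s.
With the tool pointing down it reaches from about 0.425 to 1.025 m from the base axis. Payload 9.4 kg.
Tool frame: the origin (TCP) lies on the centre line of the jaws, within the pads' length; the fingertips stand ctrl.nose_length ahead of it and the grasp point (between the pads) lies 2 mm behind it (ctrl.nose_length is the distance from the TCP to the fingertips, in m); z points along the fingers, y is the line along which they close (so a half turn about z gives the same grasp; the last joint's range is limited). The gripper opens to 85 mm and grips with 20 to 120 N. Pads are 22 mm wide; open, the fingers measure 114 mm over their backs; the gripper's body (76 mm by 85 mm) begins 54 mm behind the grasp point. The pads swing forward as they close: fully open they stand 13 mm farther back than shut.
Start: joints at [1.077, 0.599, -0.003, 1.599, 0.002, 0.943, -0.08], TCP at [0.293, -0.663, 0.248] pointing down, gripper open.
Joint ranges: [-2.57, 2.57], [-0.35, 1.97], [-1.29, 1.29], [0.11, 2.56], [-1.05, 4.19], [0.11, 1.86], [-2.63, 2.63]. Speed limits (rad/s): [2.22, 2.22, 3.01, 3.01, 3.14, 3.14, 3.14].

### API

Orientations are given as a unit quaternion [x, y, z, w].
In Python, from station import sensors, vision, ctrl gives the robot as it stands.
- The arm moves only by the tool step_arm, never from a script. Its argument "increments" is a list of rows, each a list of 2 entries, a list of its own where there are three numbers: the shift along the tool's x, y, z in cm, then the turn about the tool's z in degrees. In form: [[[tx, ty, tz], yaw], ...]. A call has 1 to 5 rows; each row shifts and turns the commanded pose from where the row before left it, along the tool's axes as they then stand; what a row does not reach is not made up. A row lasts 1/10 s, in which the tool goes at most 50 mm and 8.59 degrees, less where a joint would pass 70% of its speed; a pose out of reach is approached as far as the arm can. A call with a gripper value outside its range is refused whole. "grip" is the opening, from 0 (shut) to 1 (fully open), set as the call begins (left out, the last holds). The fingers move at their own pace and stop on an object; "newtons" is the grip in N (left out, the last holds). Time passes only in rows, so rows that do not move let the fingers close. It gives the time, the measured TCP pose, the force, the opening and the grip force at its end, in the units of the state.
- sensors.state(): the state, without advancing time (a new reading comes with each control period).
- vision.grab_frame(name): name is "scene" or "side" or "wrist"; returns the picture (400x640x3 uint8, red, green, blue); there is no depth.
- vision.camera_params(name): a dict with "fx", "fy", "cx", "cy" (pixels), "R" (3x3) and "t" (3): a world point X has camera coordinates R X + t. Camera axes: x right, y down, z forward; pixel columns grow to the right and rows downward; lengths in m; the calibration is good to about 2 mm. A picture is of the moment at which its call begins: read the wrist's pose just before it. camera_params takes no time and is no camera call; for the wrist camera it gives the pose at the moment of the call.
- ctrl.sign_off(): hands the job in; it is judged then, once.
Trained networks look in the newest picture that a camera, given by its name, has taken for a name from the list of things; names that differ only in an ending like _2 or _b are one class to them, and where a whole thing is asked for, a point or a joint stands for the part that bears it (a point fixed in the world has none). Each returns a list of dicts, best first, with "confidence" (0 to 1); they miss things now and then, are a little off and sometimes report something else, mostly with a low value. They report only what shows in the picture. A call takes as long as a camera call.
- vision.regions_of(name, camera): "region" (400x640 bool, what is visible of it) and "box" ([left, top, right, bottom] in pixels, round what is visible of it).
- vision.tip_of(name, camera): "point" ([row, column] in pixels: a listed point, or the origin of a listed thing).
The state is a dict: "time_s": time; "qpos": joint angles; "dq": joint speeds; "joint_torque": joint torques, N m; "ee_pos": TCP position; "eef_rot": TCP orientation; "wrist_force": force on the tool from outside, world axes, zero at the start; "wrist_torque": the same for the moment, N m; "width": opening from 0.0 (shut) to 1.0 (fully open); "grip_force": force on a finger pad.
Only numpy, scipy, OpenCV 4.12 (cv2) and the standard library are available. Lean on these libraries where they do the work, as an engineer would, in place of code of your own. Each camera call takes 0.05 s, during which the arm holds its last target. There are 200 camera calls.

## Working session

There is one attempt and no reset: what is moved stays moved. The work goes in short steps, Python scripts to look and compute and a tool call to move; the robot and the scene stay as the last step left them, time stands still between calls to the robot, and variables do not carry over. Pictures are saved under pics/ and viewed, at most 10 in all, crops included, and the job is handed in when it is done.

Besides the shell and the picture viewer there is one more tool, called after "Request:" as name(argument=value, ...) on one line, values as JSON. step_arm: Moves the arm, as the interface text tells. Its arguments: {"type":"object","properties":{"increments":{"type":"array","items":{"type":"array"}},"grip":{"type":"number"},"newtons":{"type":"number"}},"required":["increments"]}

```bash
mkdir -p pics; cat > h.py <<'E'
from station import sensors, vision, ctrl
import numpy as np, cv2
def ray(c,px):
    P=vision.camera_params(c);R=np.array(P["R"]);t=np.array(P["t"])
    return -R.T@t, R.T@np.array([(px[0]-P["cx"])/P["fx"],(px[1]-P["cy"])/P["fy"],1.])
def onz(c,px,z):
    o,d=ray(c,px);return o+d*(z-o[2])/d[2]
def grab(c,f=None):
    im=np.array(vision.grab_frame(c))
    if f: cv2.imwrite("pics/"+f,im[:,:,::-1])
    return im
E
python3 - <<'E'
from h import *
s=sensors.state();print(s["time_s"],s["ee_pos"],s["eef_rot"],ctrl.nose_length)
ims=[]
for c in("scene","side"):
    im=grab(c);ims.append(im)
    P=vision.camera_params(c);print(c,ray(c,(320,200)))
    for n,z in(("pin_center",.0235),("rest_seat",.055),("thrown_cup",0),("pin_rest",0)):
        for r in vision.tip_of(n,c)[:2]:
            p=r["point"];print(n,r["confidence"],p,onz(c,p[::-1],z).round(4))
    for n,z in(("pin_center",.0235),("pin_rest",.03),("thrown_cup",0.03)):
        for r in vision.regions_of(n,c)[:1]:
            m=r["region"].astype(np.uint8);ct=max(cv2.findContours(m,0,2)[0],key=cv2.contourArea)
            b=cv2.boxPoints(cv2.minAreaRect(ct));print(n,r["confidence"],r["box"],[onz(c,q,z).round(3)[:2].tolist() for q in b])
cv2.imwrite("pics/a.png",cv2.resize(np.vstack(ims)[:,:,::-1],(480,600)))
print(sensors.state()["time_s"])
E
```

```text
0.0 [ 0.29332615 -0.66253413  0.24743223] [ 9.78356561e-01  2.06924805e-01 -2.23154689e-04 -7.17005450e-04] 0.017
scene (array([-0.11608346,  0.45688799,  0.60925855]), array([ 0.69742997, -0.46450714, -0.54590905]))
pin_center 0.89 [256.5, 246.4] [0.5588 0.174  0.0235]
pin_center 0.48 [226.1, 339.3] [ 0.5315 -0.0179  0.0235]
rest_seat 0.97 [176.5, 417.5] [ 0.54   -0.2347  0.055 ]
thrown_cup 0.97 [227.5, 338.0] [ 0.5552 -0.0319  0.    ]
thrown_cup 0.38 [176.8, 417.2] [ 0.6045 -0.3018  0.    ]
pin_rest 0.75 [194.6, 414.3] [ 0.5517 -0.2419  0.    ]
pin_center 0.76 [203.2, 202.2, 298.7, 321.7] [[0.749, 0.198], [0.784, 0.136], [0.378, 0.158], [0.367, 0.204]]
pin_rest 0.69 [383.8, 157.4, 455.0, 214.3] [[0.619, -0.189], [0.699, -0.331], [0.453, -0.288], [0.405, -0.169]]
thrown_cup 0.96 [323.2, 194.9, 356.1, 236.0] [[0.631, -0.046], [0.589, -0.1], [0.482, -0.016], [0.519, 0.033]]
side (array([0.22472724, 0.79325867, 0.61533402]), array([ 0.30743434, -0.79211723, -0.52732515]))
pin_center 0.7 [268.8, 266.5] [0.5784 0.1586 0.0235]
rest_seat 0.84 [157.1, 349.3] [ 0.5535 -0.2556  0.055 ]
thrown_cup 0.57 [227.0, 316.0] [ 0.5533 -0.0267  0.    ]
pin_rest 0.6 [180.1, 347.9] [ 0.5513 -0.2398  0.    ]
pin_center 0.68 [175.1, 242.3, 372.8, 311.0] [[0.746, 0.203], [0.781, 0.126], [0.381, 0.146], [0.375, 0.212]]
pin_rest 0.93 [314.9, 150.2, 386.7, 191.5] [[0.617, -0.171], [0.66, -0.329], [0.466, -0.306], [0.444, -0.159]]
thrown_cup 0.63 [299.7, 195.5, 332.2, 233.2] [[0.609, -0.093], [0.546, -0.115], [0.498, 0.022], [0.554, 0.041]]
0.8
```

View pics/a.png

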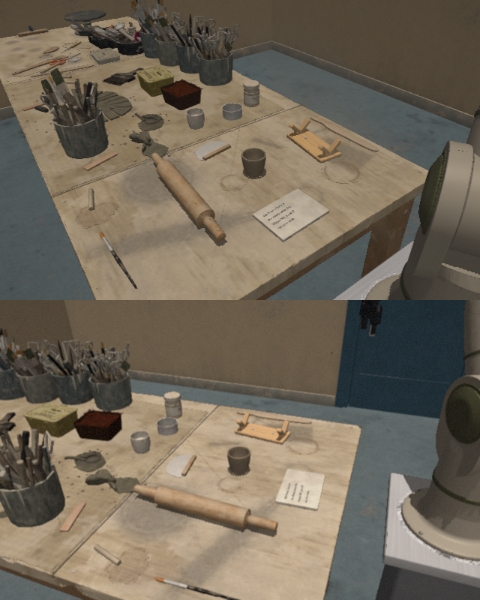

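The pin lies along roughly world x at about (0.57, 0.17). The cup is at (0.555, -0.03) and the rest at (0.55, -0.24), with its V's at both ends. I'll move over the rest for a closer look.

Request:
step_arm(increments=[[[3.6,-3.0,-1.0],0],[[3.6,-3.0,-1.0],0],[[3.6,-3.0,-1.0],0],[[3.6,-3.0,-1.0],0],[[3.6,-3.0,-1.0],0]], grip=1)

```text
time_s: 1.3
ee_pos: [0.398, -0.4512, 0.2988]
eef_rot: [0.978, 0.207, 0.0, 0.0]
wrist_force: [1.2, 0.7, 0.0]
width: 1.002
grip_force: 0.0
```

Request:
step_arm(increments=[[[3.6,-3.0,-1.0],0],[[3.6,-3.0,-1.0],0],[[3.6,-3.0,-1.0],0],[[3.6,-3.0,-1.0],0],[[0,0,0],0]])

```text
time_s: 1.8
ee_pos: [0.4843, -0.2784, 0.3399]
eef_rot: [0.977, 0.212, 0.002, -0.0]
wrist_force: [-0.3, -1.0, -0.7]
width: 0.997
grip_force: 0.0
```

```bash
cat > look.py <<'E'
from h import *
import sys
def look(f,items):
    s=sensors.state();print(s["time_s"],np.round(s["ee_pos"],4),np.round(s["eef_rot"],4),np.round(s["qpos"],2))
    grab("wrist",f);o,d=ray("wrist",(320,200));print("cam",o.round(3),d.round(3))
    for n,z in items:
        for r in vision.tip_of(n,"wrist")[:1]:
            p=r["point"];print(n,r["confidence"],p,onz("wrist",p[::-1],z).round(4))
        for r in vision.regions_of(n,"wrist")[:1]:
            ct=max(cv2.findContours(r["region"].astype(np.uint8),0,2)[0],key=cv2.contourArea)
            b=cv2.boxPoints(cv2.minAreaRect(ct));print(n,r["confidence"],b.round().tolist(),[onz("wrist",q,z).round(4)[:2].tolist() for q in b])
E
python3 -c "
from look import *
look('b.png',[('rest_seat',.055),('pin_rest',0),('thrown_cup',0)])"
```

```text
1.8 [ 0.4843 -0.2784  0.3399] [ 9.774e-01  2.115e-01  2.000e-03 -3.000e-04] [ 0.48  0.3  -0.07  1.87  0.02  0.96 -0.75]
cam [ 0.549 -0.251  0.465] [-0.252 -0.126 -0.96 ]
rest_seat 0.77 [113.1, 319.2] [ 0.5483 -0.2567  0.055 ]
rest_seat 0.69 [[262.0, 148.0], [323.0, 43.0], [373.0, 72.0], [312.0, 177.0]] [[0.4746, -0.2049], [0.6246, -0.2285], [0.6199, -0.3007], [0.465, -0.2839]]
pin_rest 0.83 [113.2, 318.7] [ 0.5462 -0.2589  0.    ]
pin_rest 0.76 [[262.0, 147.0], [324.0, 43.0], [373.0, 72.0], [311.0, 176.0]] [[0.4649, -0.2003], [0.6343, -0.2279], [0.6287, -0.3069], [0.4539, -0.2869]]
thrown_cup 0.76 [[125.0, 9.0], [189.0, 9.0], [189.0, 66.0], [125.0, 66.0]] [[0.564, 0.036], [0.599, -0.0434], [0.5305, -0.0638], [0.4938, 0.0197]]
```

View pics/b.png

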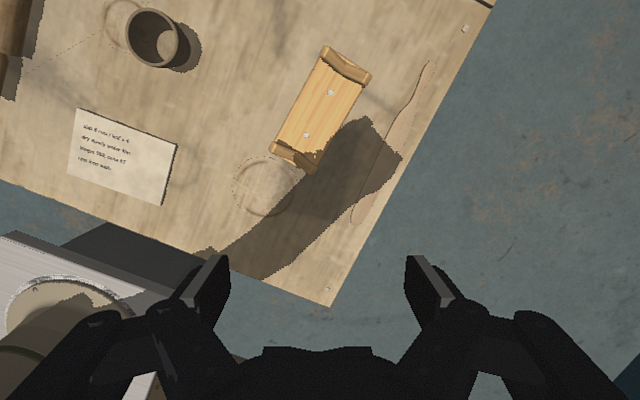

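The rest shows clearly, with V ends near (293,160) and (348,60) and its trough at about -7.5° in the world. The cup is at (152,38). I'll crop the rest for a finer reading and fly on to the pin.

```bash
python3 - <<'E'
import cv2
im=cv2.imread("pics/b.png")[38:186,245:395]
cv2.imwrite("pics/c.png",cv2.resize(im,None,fx=4,fy=4,interpolation=2))
E
python3 - <<'E'
import sys;sys.path.insert(0,'.')
from h import *
P=vision.camera_params("wrist");np.savez('restcam.npz',**{k:np.array(v) for k,v in P.items()})
E
```

```text
(no output)
```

View pics/c.png

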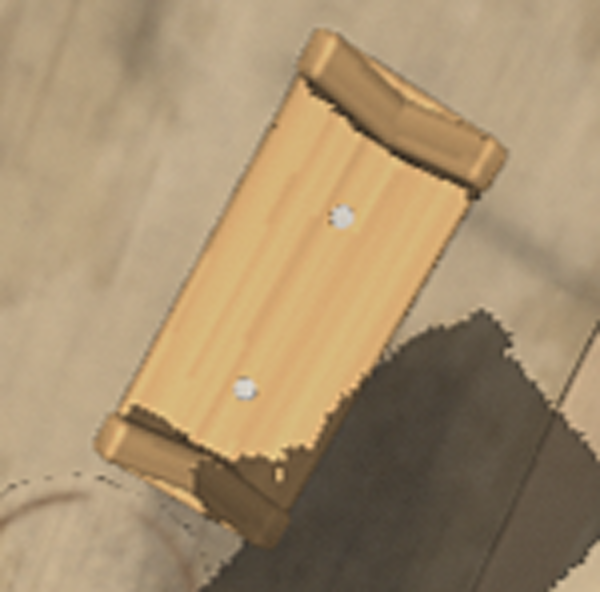

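Request:
step_arm(increments=[[[2.0,-4.0,0],0],[[2.0,-4.0,0],0],[[2.0,-4.0,0],0],[[2.0,-4.0,0],0],[[2.0,-4.0,0],0]])

```text
time_s: 2.65
ee_pos: [0.4906, -0.0609, 0.3382]
eef_rot: [0.979, 0.206, -0.0, 0.0]
wrist_force: [0.0, 1.0, -0.1]
width: 0.997
grip_force: 0.0
```

Request:
step_arm(increments=[[[2.0,-4.0,0],0],[[2.0,-4.0,0],0],[[2.0,-4.0,0],0],[[2.0,-4.0,0],0],[[2.0,-4.0,0],0]])

```text
time_s: 3.15
ee_pos: [0.5016, 0.1625, 0.3382]
eef_rot: [0.979, 0.206, 0.0, 0.0]
wrist_force: [1.5, 0.2, 0.0]
width: 1.002
grip_force: 0.0
```

Request:
step_arm(increments=[[[0,0,0],6.5],[[0,0,0],6.5],[[0,0,0],6.5],[[0,0,0],6.5],[[0,0,0],0]])

```text
time_s: 3.65
ee_pos: [0.5017, 0.161, 0.338]
eef_rot: [1.0, -0.02, -0.0, 0.0]
wrist_force: [0.1, 0.1, -0.3]
width: 0.999
grip_force: 0.0
```

```bash
python3 -c "
from look import *
look('d.png',[('pin_center',.0235),('thrown_cup',0)])"
```

```text
3.65 [0.5017 0.161  0.338 ] [ 9.998e-01 -2.010e-02 -2.000e-04  2.000e-04] [-0.27  0.27 -0.18  1.93  0.06  0.95 -2.1 ]
cam [0.575 0.159 0.464] [-0.284 -0.001 -0.959]
pin_center 0.92 [115.1, 307.4] [0.5712 0.1726 0.0235]
pin_center 0.74 [[288.0, 0.0], [323.0, 0.0], [323.0, 241.0], [288.0, 241.0]] [[0.713, 0.1913], [0.7115, 0.1466], [0.3763, 0.1563], [0.3783, 0.2125]]
thrown_cup 0.62 [120.4, 442.8] [ 0.5561 -0.0291  0.    ]
thrown_cup 0.8 [[426.0, 101.0], [483.0, 101.0], [483.0, 151.0], [426.0, 151.0]] [[0.5846, -0.0019], [0.5816, -0.0858], [0.5081, -0.0951], [0.5112, -0.0071]]
```

View pics/d.png

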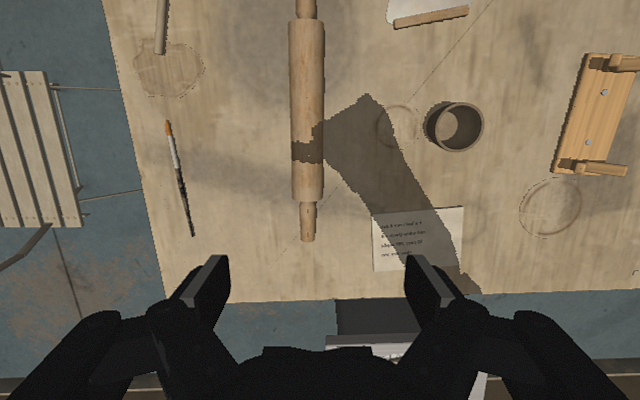

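The pin is near image-vertical. Its barrel ends are at (306,21) and (307.5,200), and the handle end is at (308,240). Now for the geometry of the pin and the rest.

```bash
python3 - <<'E'
from h import *
a=[onz("wrist",p,.0235) for p in((307,21),(307.5,200),(308,240))]
for q in a: print("pin",q.round(4))
d=a[0]-a[1];print("len",np.linalg.norm(d),"ang",np.degrees(np.arctan2(d[1],d[0])),"mid",(a[0]+a[1])/2)
P=np.load("restcam.npz")
def z(p,h):
    p=(245+p[0]/4,38+p[1]/4)
    R,t=P["R"],P["t"];o=-R.T@t;d=R.T@np.array([(p[0]-P["cx"])/P["fx"],(p[1]-P["cy"])/P["fy"],1]);return o+d*(h-o[2])/d[2]
s=[z(p,.0105) for p in((342,217),(245,389))];d=s[0]-s[1];print("screws",s,np.degrees(np.arctan2(d[1],d[0])),(s[0]+s[1])/2)
T=[z(p,.050) for p in((312,50),(492,172),(107,435),(275,530))];print(np.round(T,4))
print("mid",np.mean(T,0),"w",[np.linalg.norm(T[0]-T[1]),np.linalg.norm(T[2]-T[3]),np.linalg.norm(T[0]-T[2])])
d=T[0]+T[1]-T[2]-T[3];print(np.degrees(np.arctan2(d[1],d[0])))
E
```

```text
pin [0.6885 0.1682 0.0235]
pin [0.4458 0.1784 0.0235]
pin [0.3789 0.1806 0.0235]
len 0.2429344700405694 ang -2.4086772996066586 mid [0.56716954 0.17325978 0.0235    ]
screws [array([ 0.57902894, -0.26287316,  0.0105    ]), array([ 0.50991292, -0.25478944,  0.0105    ])] -6.670933476505546 [ 0.54447093 -0.2588313   0.0105    ]
[[ 0.6172 -0.2332  0.05  ]
 [ 0.6081 -0.3008  0.05  ]
 [ 0.4799 -0.2176  0.05  ]
 [ 0.4729 -0.2835  0.05  ]]
mid [ 0.54454175 -0.25880778  0.05      ] w [np.float64(0.06822228536131354), np.float64(0.0662814809679064), np.float64(0.13817379562415202)]
-6.8889370023112395
```

Request:
step_arm(increments=[[[3.3,-0.7,2.0],0],[[3.3,-0.75,3.0],0],[[0,0,4.5],0],[[0,0,4.5],0],[[0,0,4.0],0]])

```text
time_s: 4.4
ee_pos: [0.5677, 0.1736, 0.1562]
eef_rot: [1.0, -0.018, -0.0, -0.0]
wrist_force: [-0.4, -0.5, -1.3]
width: 1.0
grip_force: 0.0
```

Request:
step_arm(increments=[[[0,0,4.0],0],[[0,0,3.0],0],[[0,0,1.0],0],[[0,0,0],0]])

```text
time_s: 4.8
ee_pos: [0.5673, 0.1737, 0.0771]
eef_rot: [1.0, -0.018, -0.001, 0.0]
wrist_force: [0.4, 0.0, 0.4]
width: 0.998
grip_force: 0.0
```

```bash
python3 -c "
from look import *
look('e.png',[('pin_center',.0235)])"
```

```text
4.8 [0.5673 0.1737 0.0771] [ 9.998e-01 -1.810e-02 -1.200e-03  4.000e-04] [-0.32  0.68 -0.11  2.02  0.17  0.45 -2.16]
cam [0.642 0.172 0.204] [-0.284 -0.    -0.959]
pin_center 0.62 [229.3, 315.7] [0.5689 0.1754 0.0235]
pin_center 0.81 [[274.0, 0.0], [362.0, 0.0], [362.0, 350.0], [274.0, 350.0]] [[0.7, 0.1926], [0.6983, 0.146], [0.4706, 0.1445], [0.473, 0.2104]]
```

View pics/e.png

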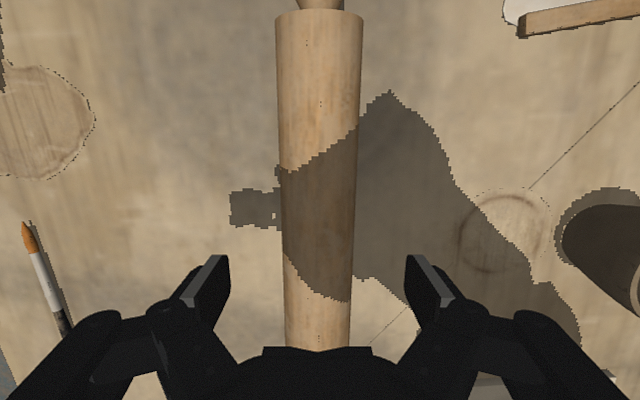

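The jaws straddle the barrel symmetrically, and the barrel's far end is at row 12. I'll descend and grip.

Request:
step_arm(increments=[[[0,0,2.2],0],[[0,0,1.8],0],[[0,0,1.2],0],[[0,0,0],0]])

```text
time_s: 5.35
ee_pos: [0.5678, 0.1739, 0.0261]
eef_rot: [1.0, -0.018, -0.0, 0.0]
wrist_force: [-1.1, 0.4, 0.6]
width: 0.998
grip_force: 0.0
```

Request:
step_arm(increments=[[[0,0,0],0],[[0,0,0],0],[[0,0,0],0],[[0,0,0],0],[[0,0,0],0]], grip=0.3, newtons=60)

```text
time_s: 5.85
ee_pos: [0.5684, 0.174, 0.0275]
eef_rot: [1.0, -0.019, 0.001, -0.0]
wrist_force: [-1.5, -0.3, 7.7]
width: 0.526
grip_force: 60.9
```

Request:
step_arm(increments=[[[0,0,0],0],[[0,0,0],0],[[0,0,0],0],[[0,0,0],0]])

```text
time_s: 6.25
ee_pos: [0.5683, 0.1741, 0.0275]
eef_rot: [1.0, -0.019, 0.001, -0.0]
wrist_force: [-1.4, -1.4, 8.0]
width: 0.526
grip_force: 60.9
```

Request:
step_arm(increments=[[[0,0,-1.5],0],[[0,0,-3],0],[[0,0,-4],0],[[0,0,-4],0],[[0,0,-4],0]])

```text
time_s: 6.75
ee_pos: [0.5671, 0.1735, 0.1936]
eef_rot: [1.0, -0.018, -0.0, 0.0]
wrist_force: [1.1, -0.6, -4.5]
width: 0.524
grip_force: 63.8
```

Request:
step_arm(increments=[[[0,0,-2],0],[[0,0,-1],0],[[0,0,0],0],[[0,0,0],0]])

```text
time_s: 7.15
ee_pos: [0.5672, 0.1736, 0.2204]
eef_rot: [1.0, -0.018, -0.001, 0.0]
wrist_force: [-0.6, 0.7, -4.7]
width: 0.529
grip_force: 63.8
```

```bash
python3 -c "
from look import *
look('f.png',[('pin_center',.2)])
print(sensors.state()['wrist_force'],sensors.state()['wrist_torque'])"
```

```text
7.15 [0.5672 0.1736 0.2204] [ 9.998e-01 -1.840e-02 -7.000e-04  3.000e-04] [-0.28  0.48 -0.16  1.93  0.11  0.74 -2.11]
cam [0.641 0.171 0.345] [-0.286 -0.001 -0.958]
pin_center 0.77 [267.1, 316.3] [0.5598 0.1746 0.2   ]
pin_center 0.71 [[255.0, 0.0], [380.0, 0.0], [380.0, 350.0], [255.0, 350.0]] [[0.6867, 0.1958], [0.6848, 0.1432], [0.5026, 0.1386], [0.5055, 0.2136]]
[-0.24285211 -0.01874333 -4.61668946] [ 0.00207399 -0.03468697 -0.00603939]
```

View pics/f.png

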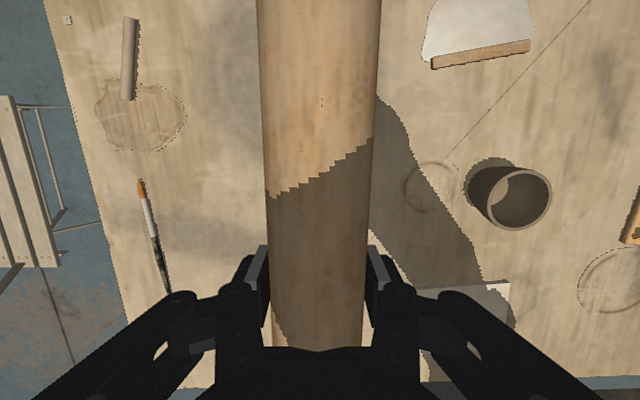

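The pin is firmly held and clear, with the cup standing off to the side at (510,195). I'll carry it high over to the rest.

Request:
step_arm(increments=[[[0,2.0,0],0],[[0,3.5,0],0],[[-0.2,4.0,0],0],[[-0.2,4.0,0],0],[[-0.2,4.0,0],0]])

```text
time_s: 7.8
ee_pos: [0.5548, -0.0021, 0.2202]
eef_rot: [1.0, -0.018, -0.001, 0.0]
wrist_force: [0.8, 0.3, -4.1]
width: 0.524
grip_force: 63.8
```

Request:
step_arm(increments=[[[0,4.0,0],0],[[0,4.0,0],0],[[0,4.0,0],0],[[0,4.0,0],0],[[0,4.0,0],0]])

```text
time_s: 8.3
ee_pos: [0.5474, -0.2021, 0.2201]
eef_rot: [1.0, -0.018, -0.001, -0.0]
wrist_force: [0.6, -0.7, -4.6]
width: 0.526
grip_force: 63.8
```

Request:
step_arm(increments=[[[0,3.5,0],0],[[0,2.3,0],2.2],[[0,0,0],2.5],[[0,0,0],0],[[0,0,0],0]])

```text
time_s: 8.8
ee_pos: [0.546, -0.2574, 0.2207]
eef_rot: [0.998, -0.059, -0.0, -0.0]
wrist_force: [-0.2, 0.6, -4.2]
width: 0.526
grip_force: 63.8
```

```bash
python3 -c "
from look import *
s=sensors.state();print(s['time_s'],np.round(s['ee_pos'],4),s['eef_rot'],s['wrist_force'],s['wrist_torque'])
ims=[]
for c in ('scene','side'):
    im=grab(c);ims.append(im)
    for r in vision.tip_of('pin_center',c)[:1]: print(c,r['confidence'],r['point'],onz(c,r['point'][::-1],s['ee_pos'][2]-.004))
    for r in vision.tip_of('rest_seat',c)[:1]: print(c,r['confidence'],r['point'],onz(c,r['point'][::-1],.055))
cv2.imwrite('pics/g.png',cv2.resize(np.vstack([i[60:260,250:550] for i in ims])[:,:,::-1],(450,600)))
"
```

```text
8.8 [ 0.546  -0.2574  0.2207] [ 9.98280184e-01 -5.86192174e-02 -4.86345467e-04 -4.74250655e-04] [-0.18473804  0.62237732 -4.17849665] [ 0.00061583  0.04634999 -0.04310092]
scene 0.64 [105.1, 429.3] [ 0.53615096 -0.24608695  0.21668716]
scene 0.76 [178.3, 415.9] [ 0.53654949 -0.2266733   0.055     ]
side 0.76 [88.0, 354.4] [ 0.55404912 -0.28864404  0.21668716]
side 0.72 [157.6, 351.0] [ 0.54883864 -0.25442648  0.055     ]
```

View pics/g.png

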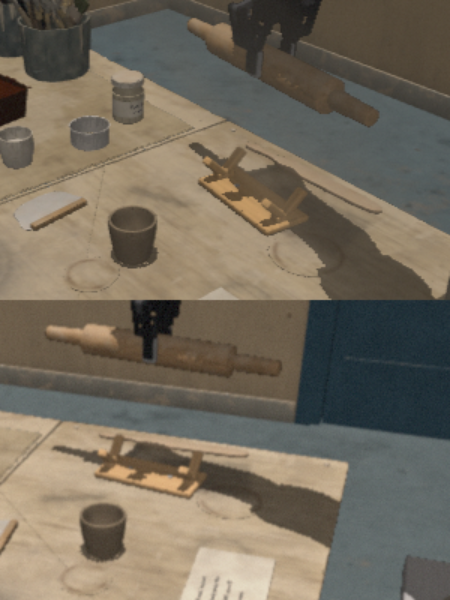

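The pin hangs level, aligned above the rest, and the cup is untouched. I'll lower it.

Request:
step_arm(increments=[[[0,0.1,2.0],0],[[0,0,3.5],0],[[0,0,3.5],0],[[0,0,2.0],0],[[0,0,0],0]])

```text
time_s: 9.6
ee_pos: [0.5444, -0.2587, 0.1086]
eef_rot: [0.998, -0.059, -0.002, -0.001]
wrist_force: [-0.4, -0.2, -4.3]
width: 0.525
grip_force: 63.8
```

Request:
step_arm(increments=[[[0,0,1.5],0],[[0,0,1.0],0],[[0,0,1.0],0],[[0,0,0.8],0],[[0,0,0],0]])

```text
time_s: 10.1
ee_pos: [0.5466, -0.2578, 0.0683]
eef_rot: [0.998, -0.058, 0.0, -0.001]
wrist_force: [0.0, 5.3, -2.0]
width: 0.525
grip_force: 64.2
```

```bash
python3 -c "
from look import *
for i in range(3):
    s=sensors.state();print(s['time_s'],np.round(s['ee_pos'],4),np.round(s['eef_rot'],4),np.round(s['wrist_force'],2),np.round(s['wrist_torque'],3))
    im=grab(['scene','side','wrist'][i])
    if i==0:a=im
    if i==1:b=im
A=cv2.resize(a[130:230,360:480],None,fx=4,fy=4,interpolation=2);B=cv2.resize(b[120:220,290:410],None,fx=4,fy=4,interpolation=2)
C=np.vstack([A,B])[:,:,::-1];cv2.imwrite('pics/h.png',cv2.resize(C,(360,600)))
"
```

```text
10.1 [ 0.5466 -0.2578  0.0683] [ 9.983e-01 -5.850e-02  5.000e-04 -7.000e-04] [ 0.04  5.29 -2.04] [ 1.125 -0.324  0.194]
10.15 [ 0.5466 -0.2579  0.0683] [ 9.983e-01 -5.840e-02  5.000e-04 -7.000e-04] [ 0.51  4.65 -1.58] [ 1.096 -0.313  0.238]
10.2 [ 0.5466 -0.2579  0.0684] [ 9.983e-01 -5.850e-02  5.000e-04 -7.000e-04] [ 0.77  5.36 -0.71] [ 1.081 -0.318  0.168]
```

View pics/h.png

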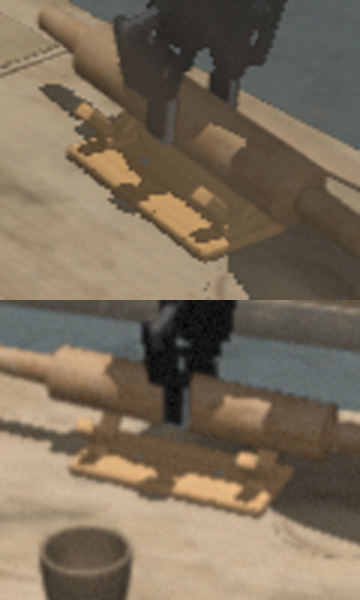

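The pin sits about 8 mm too far to -y and rides on the -y slat. My rest picture was taken while the arm was still settling, and the overshoot corrected gives (0.548, -0.251). I'll raise, shift and lower again.

Request:
step_arm(increments=[[[0,0,-1.0],0],[[0,0,-1.0],0],[[0.2,-0.9,0],-0.5],[[0,0,0],0],[[0,0,0],0]])

```text
time_s: 10.75
ee_pos: [0.5489, -0.2504, 0.0883]
eef_rot: [0.999, -0.055, 0.0, -0.0]
wrist_force: [-0.3, -0.1, -3.9]
width: 0.525
grip_force: 63.8
```

Request:
step_arm(increments=[[[0,0,1.0],0],[[0,0,0.6],0],[[0,0,0.4],0],[[0,0,0],0],[[0,0,0],0]])

```text
time_s: 11.25
ee_pos: [0.5487, -0.2509, 0.0679]
eef_rot: [0.998, -0.055, -0.0, -0.0]
wrist_force: [-0.4, 0.1, -3.6]
width: 0.525
grip_force: 63.8
```

No contact at the same height now, so the offset is gone. I'll continue down.

Request:
step_arm(increments=[[[0,0,0.4],0],[[0,0,0.2],0],[[0,0,0],0]])

```text
time_s: 11.55
ee_pos: [0.5487, -0.2508, 0.062]
eef_rot: [0.998, -0.055, -0.0, -0.0]
wrist_force: [-0.3, -0.6, -4.0]
width: 0.524
grip_force: 63.8
```

Request:
step_arm(increments=[[[0,0,0.3],0],[[0,0,0],0]])

```text
time_s: 11.75
ee_pos: [0.5494, -0.2498, 0.06]
eef_rot: [0.999, -0.054, 0.001, -0.0]
wrist_force: [-1.6, 4.5, 2.2]
width: 0.522
grip_force: 64.7
```

Request:
step_arm(increments=[[[0,-0.1,0],0],[[0,0,0.1],0],[[0,0,0],0]])

```text
time_s: 12.05
ee_pos: [0.5495, -0.2497, 0.0597]
eef_rot: [0.999, -0.055, 0.001, 0.0]
wrist_force: [-3.3, 2.9, 14.5]
width: 0.526
grip_force: 65.9
```

```bash
python3 -c "
from look import *
s=sensors.state();print(s['time_s'],np.round(s['ee_pos'],4),s['wrist_force'],s['wrist_torque'])
ims=[]
for c in ('scene','side'):
    im=grab(c);ims.append(im)
    for r in vision.tip_of('pin_center',c)[:1]: print(c,r['confidence'],onz(c,r['point'][::-1],.055))
    for r in vision.tip_of('rest_seat',c)[:1]: print(c,r['confidence'],onz(c,r['point'][::-1],.055))
C=np.vstack([ims[0][130:230,360:480],ims[1][110:210,290:410]])[:,:,::-1]
cv2.imwrite('pics/i.png',cv2.resize(C,(360,600),interpolation=2))
"
```

```text
12.05 [ 0.5495 -0.2497  0.0597] [-3.27056688  2.9045467  14.54279079] [0.73900902 0.58025098 0.40313755]
scene 0.7 [ 0.54206155 -0.24591667  0.055     ]
scene 0.58 [ 0.54638692 -0.24385215  0.055     ]
side 0.75 [ 0.55788072 -0.2620521   0.055     ]
side 0.73 [ 0.54561183 -0.25942221  0.055     ]
```

View pics/i.png

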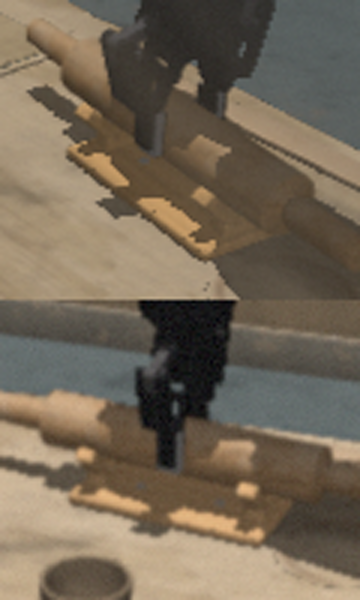

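The pin is down in both V's, with about 19 N of support. Before release I'll check the axial centring from pixels, with the barrel ends in the side view near (306,150) and (398,165).

```bash
python3 - <<'E'
from h import *
u=np.array([np.cos(np.radians(-6.3)),np.sin(np.radians(-6.3)),0]);n=np.array([-u[1],u[0],0])
c=np.array([.5485,-.2505,0])
P=vision.camera_params("side");R=np.array(P["R"]);t=np.array(P["t"])
def pr(X):
    q=R@X+t;return (P["fx"]*q[0]/q[2]+P["cx"],P["fy"]*q[1]/q[2]+P["cy"])
def crop(p): return (round((p[0]-290)*3),round((p[1]-110)*3+300))
for s in(1,-1):
    print("barrel end top/axis",crop(pr(c+u*.118*s+[0,0,.0785])),crop(pr(c+u*.118*s+[0,0,.055])),"bottom",crop(pr(c+u*.118*s+[0,0,.0315])),
     "tip",crop(pr(c+u*.07*s+n*.034+[0,0,.05])),"boardcorner",crop(pr(c+u*.085*s+n*.038+[0,0,.01])))
E
```

```text
barrel end top/axis (51, 392) (52, 418) bottom (53, 443) tip (85, 451) boardcorner (68, 493)
barrel end top/axis (324, 447) (322, 474) bottom (320, 501) tip (247, 487) boardcorner (261, 538)
```

The predicted geometry matches the picture to about 2 px, so the pin is centred. I'll release and withdraw.

Request:
step_arm(increments=[[[0,0,0],0],[[0,0,0],0],[[0,0,0],0],[[0,0,0],0],[[0,0,0],0]], grip=1, newtons=20)

```text
time_s: 12.85
ee_pos: [0.5489, -0.25, 0.0581]
eef_rot: [0.998, -0.055, -0.0, 0.0]
wrist_force: [-0.8, -0.2, 0.0]
width: 1.002
grip_force: 0.0
```

Request:
step_arm(increments=[[[0,0,0],0],[[0,0,-1],0],[[0,0,-2],0],[[0,0,-3],0],[[0,0,-4],0]])

```text
time_s: 13.35
ee_pos: [0.5481, -0.2495, 0.1587]
eef_rot: [0.998, -0.055, -0.001, -0.0]
wrist_force: [0.1, -0.4, -0.1]
width: 1.0
grip_force: 0.0
```

Request:
step_arm(increments=[[[0,0,-4],0],[[0,0,-4],0],[[0,0,-4],0],[[0,0,0],0],[[0,0,0],0]])

```text
time_s: 13.85
ee_pos: [0.549, -0.25, 0.2798]
eef_rot: [0.998, -0.055, 0.001, 0.0]
wrist_force: [-0.3, 1.0, 0.8]
width: 1.004
grip_force: 0.0
```

Request:
step_arm(increments=[[[-3,0,0],0],[[-3,0,0],0],[[0,0,0],0],[[0,0,0],0],[[0,0,0],0]])

```text
time_s: 14.35
ee_pos: [0.49, -0.2432, 0.2778]
eef_rot: [0.998, -0.055, -0.0, -0.0]
wrist_force: [-0.1, -0.9, 0.1]
width: 1.003
grip_force: 0.0
```

```bash
python3 -c "
from look import *
look('j.png',[('pin_center',.055),('rest_seat',.055),('thrown_cup',0)])
im=grab('side','k.png')
a=cv2.imread('pics/j.png');b=cv2.imread('pics/k.png')
cv2.imwrite('pics/l.png',np.vstack([cv2.resize(a,(480,300)),cv2.resize(b[100:250,250:490],(480,300))]))"
```

```text
14.35 [ 0.49   -0.2432  0.2778] [ 9.985e-01 -5.490e-02 -1.000e-04 -2.000e-04] [ 0.47  0.36 -0.15  1.97  0.07  0.82 -1.4 ]
cam [ 0.563 -0.251  0.403] [-0.283  0.021 -0.959]
pin_center 0.76 [125.5, 318.1] [ 0.5484 -0.2505  0.055 ]
pin_center 0.63 [[293.0, 0.0], [339.0, 0.0], [339.0, 276.0], [293.0, 276.0]] [[0.6734, -0.2386], [0.6683, -0.2849], [0.3538, -0.2571], [0.3604, -0.1967]]
rest_seat 0.57 [[336.0, 188.0], [338.0, 49.0], [349.0, 49.0], [347.0, 188.0]] [[0.4733, -0.2639], [0.6237, -0.28], [0.6222, -0.2917], [0.4716, -0.2772]]
thrown_cup 0.95 [143.4, 151.5] [ 0.547  -0.0271  0.    ]
thrown_cup 0.67 [[95.0, 176.0], [95.0, 118.0], [168.0, 118.0], [168.0, 176.0]] [[0.5122, 0.0622], [0.5868, 0.0371], [0.5764, -0.0573], [0.5012, -0.0378]]
```

View pics/l.png

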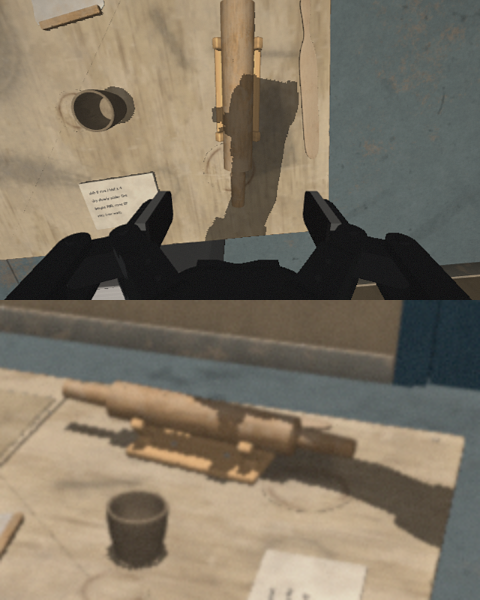

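From above and from the side, the pin lies level and centred in both V's, and the cup stands where it was at (95,110).

```bash
python3 -c "
from station import ctrl
print(ctrl.sign_off())"
```

```text
the job is handed in; nothing more can be done
None
```

The rolling pin lies centred and fully down in both V's of its rest, the cup was not touched, and the job was handed in at about 14.5 s of the 42 s allowed.

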